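# Cover the garnish pans after service

### The job

Service is over: cover the three garnish pans for the fridge, each with the lid of its own size, set down without dropping it and sitting squarely, flat and fully home in the pan's mouth. The pan with the serving spoon gets the small notched lid, its notch around the spoon's handle; the other two get the whole lids of their size. Leave the spare large notched lid lying, and keep the pans, the mill and the ramekins standing where they are.

Things in the scene. Friction and masses are not known exactly. Their poses are not given: they have to be found in the camera images.
- lid_notched: Small steel lid WITH spoon notch, 150 g, lying flat (mm). Sunk floor 134 x 66, 8 deep, under a flange 174 x 106, top at z 11. Strap handle over the middle: bar along x, 70 long, 14 wide (y), z 37 to 43, free below. Origin: centre of underside, z up, x along the 174 side. Notch 30 wide, 37 long, open at the +x end, on the x axis.
- lid_small: Small whole steel lid, no notch, 160 g, lying flat; both ends alike (mm). Sunk floor 134 x 66, 8 deep, under a flange 174 x 106, top at z 11. Strap handle over the middle: bar along x, 70 long, 14 wide (y), z 37 to 43, free below. Origin: centre of underside, z up, x along the 174 side.
- lid_large: Large whole steel lid, no notch, 230 g, lying flat; both ends alike (mm). Sunk floor 134 x 120, 8 deep, under a flange 174 x 160, top at z 11. Strap handle over the middle: bar along x, 70 long, 14 wide (y), z 37 to 43, free below. Origin: centre of underside, z up, x along the 174 side.
- lid_spare: Spare: large steel lid WITH spoon notch, 220 g, lying flat; stays there (mm). Sunk floor 134 x 120, 8 deep, under a flange 174 x 160, top at z 11. Strap handle over the middle: bar along x, 70 long, 14 wide (y), z 37 to 43, free below. Origin: centre of underside, z up, x along the 174 side. Notch 30 wide, 37 long, open at the +x end, on the x axis.
- pan_spoon: Small steel pan of olives with a spoon (mm). Loose, 0.7 kg. Rim 176 x 108, 13 wide, top at z 65; mouth 150 x 82; food 15 or more below the rim. Origin: centre of underside, z up, x along the 176 side. Lid home: lid's origin at z 57. Spoon fast in the pan: 8 thick handle with black grip (13 thick, z 82 to 149) leans out over the middle of the +x end: x 70 at rim height, 98 at its tip.
- pan_small: Small steel pan of cherry tomatoes, no spoon (mm). Loose, 0.65 kg. Rim 176 x 108, 13 wide, top at z 65; mouth 150 x 82; food 15 or more below the rim. Origin: centre of underside, z up, x along the 176 side. Lid home: lid's origin at z 57.
- pan_large: Large steel pan of small eggs, no spoon (mm). Loose, 0.9 kg. Rim 176 x 162, 13 wide, top at z 65; mouth 150 x 136; food 15 or more below the rim. Origin: centre of underside, z up, x along the 176 side. Lid home: lid's origin at z 57.
- mill: Bystander: turned dark wooden pepper mill, 58 mm across, 170 mm tall, upright. Origin: centre of its foot.
- ramekin_a: Bystander: empty black ramekin, 68 mm across, 46 mm tall. Origin: centre of its foot.
- ramekin_b: Bystander: another empty black ramekin, 68 mm across, 46 mm tall. Origin: centre of its foot.
Things that resemble listed ones, but are neither listed nor needed, are in the scene too. What is shaped like the lid_spare but green or turquoise is not meant.

How it is judged:
By the outcome, as a careful person would: the job done as asked, in the order asked, and still so for the second after the job is handed in, with the robot touching nothing.
It also fails if it takes over 88 s, if anything falls off the work surface, if the arm or the gripper's body presses on something with over 40 N, if the wrist force passes 120 N, or if a joint passes its speed limit or range.

### The arm

A 6-joint arm with a two-finger parallel gripper is mounted at the origin on the work surface. World frame = base frame: x ahead of the robot, y to its left, z up, the work surface at z = 0. Lengths are in m, angles in rad, forces in N, time in s.
With the tool pointing down it reaches from about 0.325 to 0.775 m from the base axis. Payload 5.5 kg.
Tool frame: the origin (TCP) lies between the finger pads; the fingertips stand 8 mm ahead of it and the grasp point (between the pads) lies 11 mm behind it (tcp_to_tips is the distance from the TCP to the fingertips, in m); z points along the fingers, y is the direction in which the jaws open and shut (so a half turn about z gives the same grasp; the last joint's range is limited). The gripper opens to 88 mm and grips with 3 to 60 N. Pads are 20 mm wide; open, the fingers measure 115 mm over their backs; the gripper's body (75 mm by 178 mm) begins 61 mm behind the grasp point.
Start: joints at [1.176, 0.091, 1.231, -0, 1.82, -0.057], TCP at [0.199, 0.566, 0.231] pointing down, gripper open.
Joint ranges: [-2.87, 2.87], [-0.86, 2.18], [0.17, 2.46], [-1.51, 4.65], [0.06, 2.69], [-2.65, 2.65]. Speed limits (rad/s): [2.57, 2.57, 3.01, 3.14, 3.14, 3.14].

### API

Orientations are given as a unit quaternion [w, x, y, z].
In Python, from bench import * gives the robot as it stands. Calls block until the motion is done:
- move_to(position, orientation): joint-space move of the TCP to a pose.
- move_l(position, speed=0.15, orientation=None): straight line of the TCP; orientation=None keeps the orientation; speed is the mean speed in m/s.
- movej(angles): joint-space move.
- gripper_open() and close(): open the fingers fully, or close them until they stop; the grip force is fixed at half the most.
- hold(seconds).
- inverse_kinematics(position, orientation): joint angles nearest the present ones, or None.
- state(): the state.
- get_image(name): name is "scene" or "top"; returns a dict with "frame" (384x512x3 uint8, blue, green, red), "depth" (384x512 float32, m along the optical axis (not along the pixel's ray), 0 where there is no reading), "camera_matrix" (3x3 intrinsics, pixels), "k1" (the pictures are not rectified: a ray, as slopes to the right and down, at radius r is drawn at 1 + k1 r^2 times it, then the intrinsics apply), "view" (4x4, takes a point from world to camera coordinates). Camera axes: x right, y up, looking along -z (the intrinsics and any distortion apply to the point x, -y, -z); pixel columns grow to the right and rows downward; lengths in m; the calibration is good to about 2 mm. A picture is of the moment at which its call begins.
A pose or a line that the arm cannot do raises IKError and nothing moves.
- job_done(): hands the job in, once; it reports no verdict.
The state is a dict: "time": time; "joint_pos": joint angles; "dq": joint speeds; "joint_torque": joint torques, N m; "ee_pos": TCP position; "ee_rot": TCP orientation; "ft_force": force on the tool from outside, world axes, zero at the start; "moment": the same for the moment, N m; "finger_gap": finger opening in m.
Only numpy, scipy, OpenCV 4.12 (cv2) and the standard library are available. Lean on these libraries where they do the work, as an engineer would, in place of code of your own. Each camera call takes 0.05 s, during which the arm holds its last target. There are 200 camera calls.

## Working session

There is one attempt and no reset: what is moved stays moved. The work goes in short steps, each a Python script; the robot and the scene stay as the last script left them, time stands still between calls to the robot, and variables do not carry over. Pictures are saved under pics/ and viewed, about 12 in all and at most 16, crops included, and the job is handed in when it is done.

```bash
mkdir -p pics; ls
cat > h.py <<'E'
from bench import *
import numpy as np, cv2, pickle
def snap(n,tag):
    d=get_image(n); pickle.dump(d,open(f'pics/{tag}.pkl','wb')); cv2.imwrite(f'pics/{tag}.png',d['frame']); return d
def cloud(d):
    "world point per pixel from depth"
    h,w=d['depth'].shape; K=np.array(d['camera_matrix'])
    u,v=np.meshgrid(np.arange(w),np.arange(h))
    s=slopes(d,np.stack([u,v],-1).reshape(-1,2).astype(float)).reshape(h,w,2)
    z=d['depth']; P=np.stack([s[...,0]*z,-s[...,1]*z,-z,np.ones_like(z)],-1)
    W=(P@np.linalg.inv(d['view']).T)[...,:3]; W[z==0]=np.nan; return W
def slopes(d,px):
    K=np.array(d['camera_matrix']); return cv2.undistortPoints(np.float64(px).reshape(-1,1,2),K,np.array([d['k1'],0,0,0,0.])).reshape(-1,2)
def onplane(d,px,zp):
    s=slopes(d,px); M=np.linalg.inv(d['view']); r=np.c_[s[:,0],-s[:,1],-np.ones(len(s))]@M[:3,:3].T; o=M[:3,3]
    return o+r*((zp-o[2])/r[:,2])[:,None]
E
python3 - <<'E'
from h import *
for n in('scene','top'):
    d=snap(n,n+'0'); print(n,d['camera_matrix'],d['k1'],np.linalg.inv(d['view']).round(3).tolist())
print(state())
cv2.imwrite('pics/both.png',np.vstack([cv2.imread('pics/top0.png')]))
E
```

```text
pics
scene [[406.06870382   0.         257.67117671]
 [  0.         406.06870382 187.9539346 ]
 [  0.           0.           1.        ]] -0.10990746758336817 [[-0.689, -0.463, 0.558, 1.162], [0.725, -0.428, 0.54, 0.646], [-0.011, 0.776, 0.63, 0.806], [0.0, 0.0, 0.0, 1.0]]
top [[351.61589501   0.         259.8338569 ]
 [  0.         351.61589501 190.63576807]
 [  0.           0.           1.        ]] -0.004838140305012991 [[0.001, 0.981, -0.196, 0.287], [-1.0, 0.001, -0.0, -0.004], [-0.0, 0.196, 0.981, 1.136], [0.0, 0.0, 0.0, 1.0]]
{'time': 0.1, 'joint_pos': array([ 1.17633870e+00,  9.17975264e-02,  1.23173498e+00,  9.44311667e-06,
        1.81981700e+00, -5.67085761e-02]), 'dq': array([-5.76050165e-04,  1.71663213e-04, -1.53120348e-03, -3.19556181e-05,
       -2.00418107e-03, -6.83482631e-04]), 'joint_torque': array([ 2.55794315e-03, -4.47860456e+01, -4.07566881e+01,  7.01155351e-02,
        2.84695881e-02, -1.25180886e-04]), 'ee_pos': array([0.19872616, 0.5658701 , 0.22962881]), 'ee_rot': array([-2.00943246e-04,  1.68071784e-01,  9.85774368e-01, -8.55148814e-04]), 'ft_force': array([ 0.24852431, -0.28826299,  0.93543129]), 'moment': array([ 0.0455084 , -0.0055153 , -0.01411666]), 'finger_gap': 0.08802439007094397}
```

View pics/top0.png

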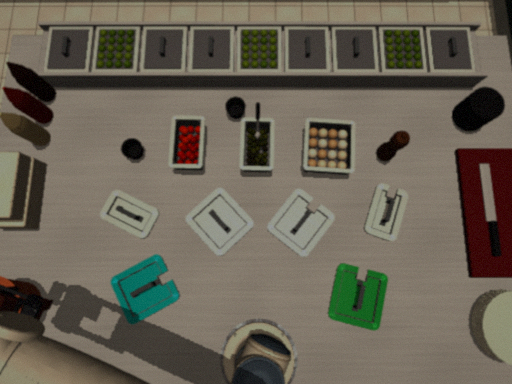

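View pics/scene0.png

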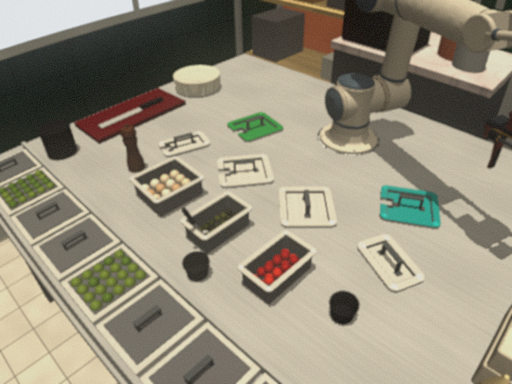

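The top view shows, at (column, row):
- **Pans:** tomatoes (187,143), olives with the spoon towards +x (257,145), eggs (329,147).
- **Lids:** small whole (130,214), large whole (220,222), spare large notched (301,222), small notched (386,212) with its notch towards the top.
- **Others:** mill (393,147), ramekins (235,107) and (132,149).

The scene view agrees. Next I measure outlines on the known planes in both views.

```bash
cat >> h.py <<'E'
def rect(d,c,r,zp,up=4,vis=None):
    "bright blob at pixel c -> centre, dims, yaw of its long side on plane zp"
    x0,y0=max(c[0]-r,0),max(c[1]-r,0); roi=d['frame'][y0:c[1]+r,x0:c[0]+r]
    g=cv2.resize(roi,None,fx=up,fy=up,interpolation=cv2.INTER_CUBIC).min(2)
    t=(np.median(g)+np.percentile(g,97))/2
    m=cv2.morphologyEx((g>t).astype(np.uint8),cv2.MORPH_OPEN,np.ones((5,5)))
    n,l,s,ce=cv2.connectedComponentsWithStats(m)
    ok=[i for i in range(1,n) if s[i,4]>150*up]
    # largest blob plus fragments within
    i=max(ok,key=lambda i:s[i,4]); cs,_=cv2.findContours((l==i).astype(np.uint8),cv2.RETR_EXTERNAL,cv2.CHAIN_APPROX_NONE)
    px=(cs[0].reshape(-1,2)+.5)/up-.5+[x0,y0]
    if vis is not None: cv2.polylines(vis,[np.int32((px+.5)*2)],True,(0,0,255),1)
    P=onplane(d,px,zp)[:,:2]
    (cx,cy),(w,h),a=cv2.minAreaRect(np.float32(P*1000)); a=np.radians(a)
    if h>w: w,h,a=h,w,a+np.pi/2
    a=(a+np.pi/2)%np.pi-np.pi/2
    return np.array([cx/1000,cy/1000]),(w,h),a
T=dict(lid_small=((130,214),(390,262),.011),lid_large=((220,222),(307,207),.011),lid_spare=((301,222),(245,171),.011),lid_notched=((386,212),(184,143),.011),
 pan_small=((187,143),(278,264),.065),pan_spoon=((257,145),(217,220),.065),pan_large=((329,147),(168,185),.065))
E
python3 - <<'E'
from h import *
D=[pickle.load(open(f'pics/{n}0.pkl','rb')) for n in('top','scene')]
V=[cv2.resize(d['frame'],None,fx=2,fy=2) for d in D]
for k,(a,b,z) in T.items():
    for d,c,v in zip(D,(a,b),V):
        r=40 if d is D[0] else 45
        p,s,y=rect(d,c,r,z,vis=v); print(k,p.round(4),np.round(s,1),np.degrees(y).round(1))
cv2.imwrite('pics/v1.png',np.vstack([V[0][160:530,150:870],V[1][200:620,230:950]])[:, :].astype(np.uint8)) 
im=cv2.imread('pics/v1.png'); cv2.imwrite('pics/v1.png',cv2.resize(im,(546,599)))
E
```

```text
lid_small [0.4387 0.4203] [172.2 106.8] 64.6
lid_small [0.4381 0.4165] [173.1 104.3] 64.2
lid_large [0.4122 0.1261] [123.3 111.3] 43.3
lid_large [0.4148 0.1229] [171.7 159.1] 43.6
lid_spare [ 0.4099 -0.1325] [124.7 110.3] -38.3
lid_spare [ 0.4133 -0.1392] [174.9 156.9] -38.1
lid_notched [ 0.446  -0.4127] [173.2 104.6] -19.4
lid_notched [ 0.4445 -0.3883] [186.5  95.6] 5.8
pan_small [0.6643 0.2334] [176.1 107.6] -1.6
pan_small [0.6646 0.2273] [177.2 110.4] -1.7
pan_spoon [0.6578 0.0075] [175.1 110.4] -1.3
pan_spoon [6.556e-01 5.000e-04] [180.1 112.6] -1.6
pan_large [ 0.6519 -0.2257] [176.1 161.8] -3.7
pan_large [ 0.5044 -0.3182] [163.7  40.9] -19.2
```

View pics/v1.png

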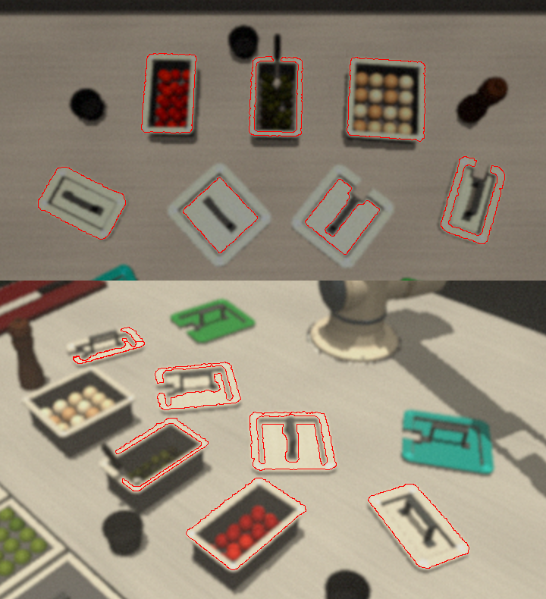

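The contours fit well where they are complete, but the two views disagree by 4–6 mm in y. I'll re-run the poorly segmented items with lower thresholds and average the views. Then I'll start with the small lid, using it to calibrate the camera bias.

```bash
sed -i 's/zp,up=4,vis=None/zp,up=4,vis=None,f=.5,fuse=False/; s/t=(np.median(g)+np.percentile(g,97))\/2/t=np.median(g)*(1-f)+np.percentile(g,97)*f/' h.py
python3 - <<'E'
from h import *
top,sc=[pickle.load(open(f'pics/{n}0.pkl','rb')) for n in('top','scene')]
for k,d,i in(('lid_large',top,0),('lid_spare',top,0),('lid_notched',sc,1),('pan_spoon',sc,1),('pan_large',sc,1),('lid_notched',top,0)):
    for f in(.15,.25,.35,.65):
        p,s,y=rect(d,T[k][i],(32 if k=='lid_notched' and i else 42),T[k][2],f=f); print(k,i,f,p.round(4),np.round(s,1),np.degrees(y).round(1))
E
cat >> h.py <<'E'
def q(yaw): return [0,np.cos(yaw/2),np.sin(yaw/2),0]
def pick(xy,yaw):
    gripper_open(); move_to([*xy,.14],q(yaw)); move_l([*xy,.029],.12); close(); hold(.2)
    s=state(); print('gap',s['finger_gap'],'t',s['time']); move_l([*xy,.12],.12)
def over(xy,yaw,z=.28): move_l([*state()['ee_pos'][:2],z],.25); move_to([*xy,z],q(yaw)); hold(.2)
def lower(xy,yaw,z=.110):
    move_l([*xy,z],.12,q(yaw)); hold(.3); f0=state()['ft_force']; z0=z
    while z>.0835:
        z-=.004 if z>.0895 else .001
        move_l([*xy,z],.04); hold(.05); s=state(); f=s['ft_force']-f0
        if np.linalg.norm(f)>2.5: break
    print('z',z,s['ee_pos'].round(4),'f',f.round(1),'t',s['time'])
def release(xy):
    gripper_open(); hold(.1); move_l([*xy,.2],.2)
E
```

```text
lid_large 0 0.15 [0.4156 0.1281] [179.8 165.1] 43.0
lid_large 0 0.25 [0.4152 0.1282] [178.  163.2] 43.3
lid_large 0 0.35 [0.4149 0.128 ] [176.3 162. ] 43.0
lid_large 0 0.65 [0.4122 0.126 ] [122.1 110.2] 43.3
lid_spare 0 0.15 [ 0.4125 -0.1341] [178.  166.5] -38.6
lid_spare 0 0.25 [ 0.4122 -0.1343] [176.2 163.6] -38.4
lid_spare 0 0.35 [ 0.4122 -0.1344] [175.1 162.4] -38.4
lid_spare 0 0.65 [ 0.41   -0.1327] [122.5 109.4] -38.7
lid_notched 1 0.15 [ 0.447  -0.4035] [188.5 107.6] -5.4
lid_notched 1 0.25 [ 0.4448 -0.4178] [180.1 107.7] -19.0
lid_notched 1 0.35 [ 0.4439 -0.3897] [188.6  98.8] 5.1
lid_notched 1 0.65 [ 0.4549 -0.3944] [111.   55.4] -16.9
pan_spoon 1 0.15 [0.6692 0.0019] [328.1 243. ] 43.5
pan_spoon 1 0.25 [0.6691 0.002 ] [328.  242.8] 43.5
pan_spoon 1 0.35 [0.6536 0.0186] [327.7 197.2] 43.5
pan_spoon 1 0.65 [0.6562 0.0012] [179.1 111.2] -1.6
pan_large 1 0.15 [ 0.6614 -0.2238] [428.6 265.1] 48.8
pan_large 1 0.25 [ 0.6606 -0.2231] [428.5 262.9] 48.8
pan_large 1 0.35 [ 0.6569 -0.2269] [418.  262.4] 48.9
pan_large 1 0.65 [ 0.5137 -0.3111] [152.4  33.2] -25.6
lid_notched 0 0.15 [ 0.4461 -0.4147] [177.1 110.8] -19.6
lid_notched 0 0.25 [ 0.4461 -0.4137] [176.1 108.1] -19.4
lid_notched 0 0.35 [ 0.446  -0.4133] [175.1 106.8] -19.6
lid_notched 0 0.65 [ 0.4455 -0.4123] [171.5 103.4] -19.6
```

Run:
```python
from h import *
r=np.radians
pick([.4384,.4184],r(64.4)); over([.6645,.2303],r(-1.65)); move_l([.6645,.2303,.125],.2); hold(.3)
print(state()['ee_pos'],state()['time'])
a,b=snap('top','top1'),snap('scene','scene1')
A=cv2.resize(a['frame'][80:220,100:300],None,fx=3,fy=3,interpolation=2);B=cv2.resize(b['frame'][190:330,190:390],None,fx=3,fy=3,interpolation=2)
cv2.imwrite('pics/v2.png',cv2.resize(np.vstack([A,B]),None,fx=.71,fy=.71))
```

```text
gap 0.013589654041234151 t 3.8583
[0.66492026 0.2303723  0.1262004 ] 8.1167
```

View pics/v2.png

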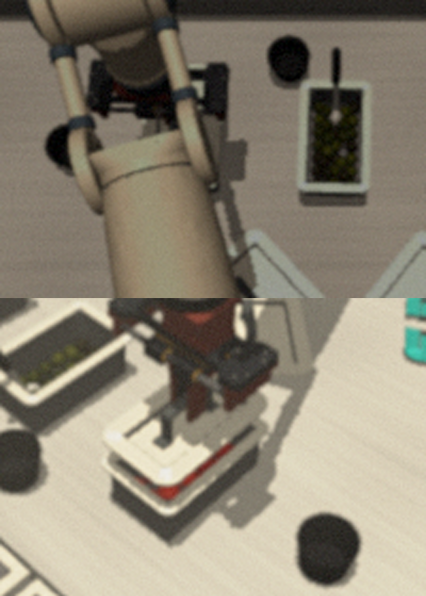

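The small lid hangs level over the tomato pan, and the top view is blocked by the arm. I'll zoom in on the scene view around columns 235–320 to compare lid and rim edges.

Run:
```python
from h import *
d=pickle.load(open('pics/scene1.pkl','rb'))
c=cv2.resize(d['frame'][230:305,232:322],None,fx=8,fy=8,interpolation=2)
for i in range(0,90,10): cv2.putText(c,str(232+i),(i*8,10),0,.4,(255,0,0)); cv2.line(c,(i*8,0),(i*8,4),(255,0,0))
for i in range(0,75,10): cv2.putText(c,str(230+i),(0,i*8+4),0,.4,(255,0,0))
# predicted outlines at the commanded/estimated poses
s=state()['ee_pos']
def proj(P):
    C=(np.c_[P,np.ones(len(P))]@np.array(d['view']).T)[:,:3]; C=C*[1,-1,-1]
    return cv2.projectPoints(C,np.zeros(3),np.zeros(3),np.array(d['camera_matrix']),np.array([d['k1'],0,0,0,0.]))[0].reshape(-1,2)
for (x,y,z,L,W,col) in((s[0],s[1],s[2]-.029+.011,.174,.106,(0,0,255)),(.6646,.2273,.065,.176,.108,(0,160,0))):
    a=np.radians(-1.65);R=np.array([[np.cos(a),-np.sin(a)],[np.sin(a),np.cos(a)]])
    p=np.array([[1,1],[-1,1],[-1,-1],[1,-1]])*[L/2,W/2]@R.T+[x,y]
    px=proj(np.c_[p,np.full(4,z)]); print(px.round(1).tolist())
    cv2.polylines(c,[np.int32((px-[232,230]+.5)*8)],True,col,1)
cv2.imwrite('pics/v3.png',c)
```

```text
[[269.0, 279.9], [319.9, 238.0], [286.7, 216.6], [235.6, 253.8]]
[[267.9, 291.6], [318.0, 249.4], [285.3, 227.7], [235.0, 265.2]]
```

View pics/v3.png

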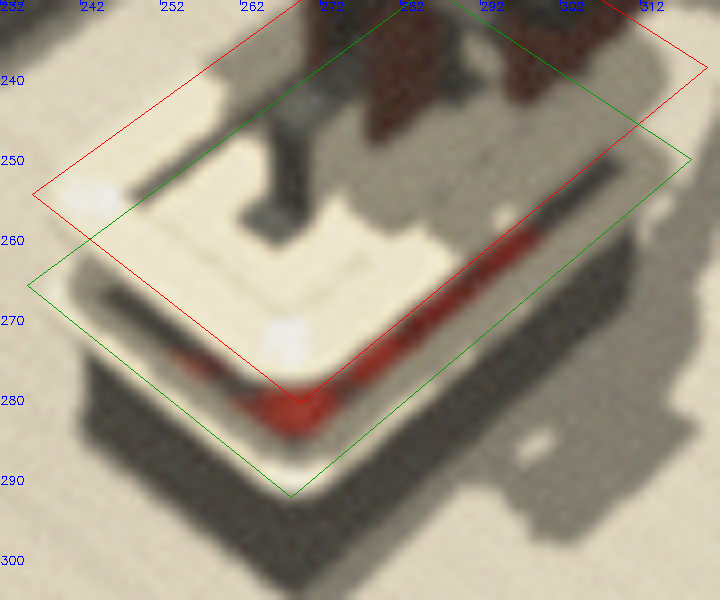

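Projecting the held lid at the robot's own coordinates (red) matches its edges to about 1 px. So the scene camera agrees with the robot frame, and the top camera has the bias. The pan (green) is therefore 3 mm lower in y than my average. I'll use scene-frame values and set the lid down.

Run:
```python
from h import *
r=np.radians
p=[.6646,.2273]
lower(p,r(-1.65)); release(p)
pick([.4148,.1230],r(43.4)); over([.651,-.232],r(-3.7)); move_l([.651,-.232,.125],.2); hold(.3)
print(state()['ee_pos'],state()['time'])
d=snap('scene','scene2')
c=cv2.resize(d['frame'][130:310,110:330],None,fx=3,fy=3,interpolation=2)
cv2.imwrite('pics/v4.png',c)
```

```text
z 0.08499999999999998 [0.6647 0.2273 0.086 ] f [-1.2 -2.   5.5] t 10.8917
gap 0.013905941917477663 t 16.625
[ 0.65140161 -0.23218997  0.12621682] 21.325
```

View pics/v4.png

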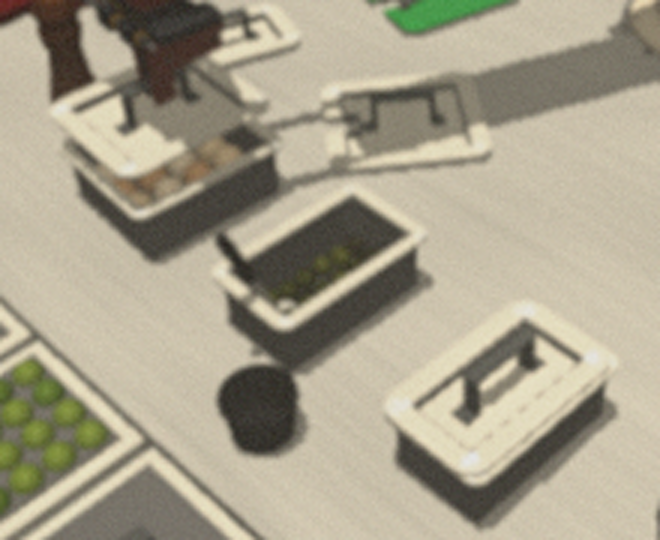

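The small lid sits in the tomato pan. I'll check the large lid against the egg pan's rim with the same overlay.

```bash
cat >> h.py <<'E'
def proj(d,P):
    C=(np.c_[P,np.ones(len(P))]@np.array(d['view']).T)[:,:3]*[1,-1,-1]
    return cv2.projectPoints(C,np.zeros(3),np.zeros(3),np.array(d['camera_matrix']),np.array([d['k1'],0,0,0,0.]))[0].reshape(-1,2)
def overlay(d,x0,y0,w,h,boxes,out,k=8):
    c=cv2.resize(d['frame'][y0:y0+h,x0:x0+w],None,fx=k,fy=k,interpolation=2)
    for (x,y,z,L,W,a,col) in boxes:
        R=np.array([[np.cos(a),-np.sin(a)],[np.sin(a),np.cos(a)]])
        p=np.array([[1,1],[-1,1],[-1,-1],[1,-1]])*[L/2,W/2]@R.T+[x,y]
        cv2.polylines(c,[np.int32((proj(d,np.c_[p,np.full(4,z)])-[x0,y0]+.5)*k)],True,col,1)
    cv2.imwrite(out,c)
E
python3 - <<'E'
from h import *
d=pickle.load(open('pics/scene2.pkl','rb')); s=state()['ee_pos']; a=np.radians(-3.7)
overlay(d,120,145,90,72,[(s[0],s[1],s[2]-.018,.174,.160,a,(0,0,255)),(.651,-.232,.065,.176,.162,a,(0,160,0))],'pics/v5.png')
E
```

```text
(no output)
```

View pics/v5.png

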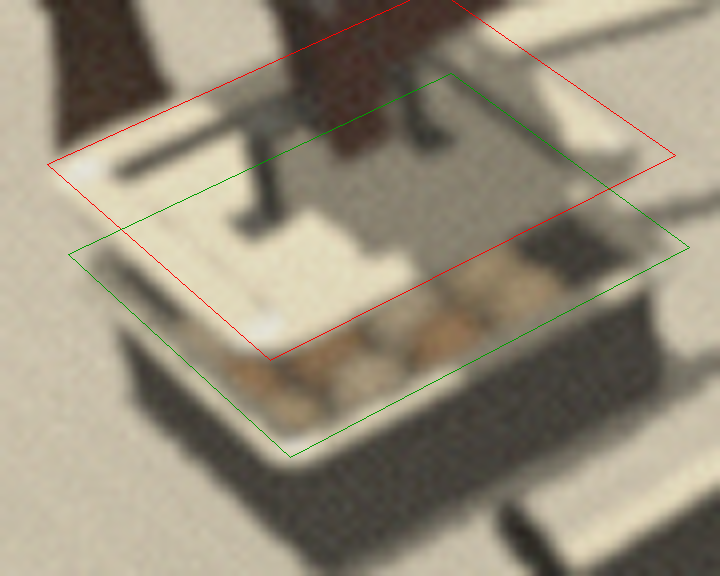

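The rim's near edges look 1–2 px outside my green estimate. I'll measure with gradient profiles across the near (+x and +y) edges of the rim and lid.

```bash
cat >> h.py <<'E'
def edge(d,x,y,z,L,W,a,side,pol=1,span=.010):
    "median offset (m, outward) of the bright->dark edge from the box's side (+x '0', +y '1')"
    g=cv2.GaussianBlur(d['frame'].min(2).astype(np.float32),(0,0),.7)
    R=np.array([[np.cos(a),-np.sin(a)],[np.sin(a),np.cos(a)]]); t=np.linspace(-span,span,81); o=[]
    for u in np.linspace(-.7,.7,25):
        l=np.stack([L/2+t,np.full(81,u*W/2)],1) if side==0 else np.stack([np.full(81,u*L/2),W/2+t],1)
        px=proj(d,np.c_[l@R.T+[x,y],np.full(81,z)]).astype(np.float32)
        v=cv2.remap(g,px[:,:1],px[:,1:],cv2.INTER_CUBIC)[:,0]; dv=np.gradient(v)*-pol
        i=dv.argmax(); o.append((u,t[i],dv[i]))
    o=np.array(o); return np.median(o[:,1])*1e3, np.percentile(o[:,1]*1e3,[25,75]).round(1), np.polyfit(o[:,0],o[:,1]*1e3,1)[0].round(1)
E
python3 - <<'E'
from h import *
r=np.radians
d0,d1,d2=[pickle.load(open(f'pics/scene{i}.pkl','rb')) for i in range(3)]
for s in(0,1):
    print('side',s)
    print('pan_small',edge(d0,.6646,.2273,.065,.176,.108,r(-1.65),s))
    print('pan_spoon',edge(d0,.656,.001,.065,.176,.108,r(-1.5),s))
    print('pan_large',edge(d0,.651,-.232,.065,.176,.162,r(-3.7),s),edge(d2,.651,-.232,.065,.176,.162,r(-3.7),s))
    print('held small',edge(d1,.6649,.2304,.1082,.174,.106,r(-1.65),s))
    print('held large',edge(d2,.6514,-.2322,.1082,.174,.160,r(-3.7),s))
    print('placed small',edge(d2,.6646,.2273,.068,.174,.106,r(-1.65),s))
E
```

```text
side 0
pan_small (np.float64(2.5000000000000004), array([2., 3.]), np.float64(1.0))
pan_spoon (np.float64(4.500000000000001), array([2.5, 5.8]), np.float64(3.9))
pan_large (np.float64(5.5), array([4.2, 6.2]), np.float64(2.6)) (np.float64(7.000000000000001), array([5.8, 7.8]), np.float64(5.9))
held small (np.float64(3.000000000000001), array([2.5, 5. ]), np.float64(2.6))
held large (np.float64(5.5), array([4.2, 6.5]), np.float64(2.9))
placed small (np.float64(3.4999999999999996), array([2.5, 4. ]), np.float64(1.6))
side 1
pan_small (np.float64(3.4999999999999996), array([2.8, 4.2]), np.float64(1.8))
pan_spoon (np.float64(6.0), array([5. , 6.5]), np.float64(2.2))
pan_large (np.float64(7.250000000000001), array([5.8, 8.2]), np.float64(0.3)) (np.float64(8.000000000000002), array([6.5, 9. ]), np.float64(0.5))
held small (np.float64(0.2500000000000002), array([-0.5,  1. ]), np.float64(-0.9))
held large (np.float64(-0.2500000000000002), array([-2.,  3.]), np.float64(-1.8))
placed small (np.float64(6.25), array([5.2, 6.5]), np.float64(2.6))
```

Once lip thickness is allowed for (a brighter side shows more at oblique angles), the residuals are 1–2 mm against 8 mm of clearance. I'll shift slightly (+1.5 mm y), set the large lid down, then fetch the notched lid and hover over the spoon.

Run:
```python
from h import *
r=np.radians
p=[.6517,-.2305]
lower(p,r(-3.7)); release(p)
pick([.4450,-.4170],r(-19.5)); over([.6565,.0025],r(-1.5),z=.29); move_l([.6565,.0025,.20],.2); hold(.3)
print(state()['ee_pos'],state()['time'])
d=snap('scene','scene3')
cv2.imwrite('pics/v6.png',cv2.resize(d['frame'][130:255,115:275],None,fx=5,fy=4.8,interpolation=2))
```

```text
z 0.08499999999999998 [ 0.6517 -0.2305  0.0859] f [-2.9 -0.2  6.6] t 24.05
gap 0.013303010415706348 t 29.8083
[0.65700292 0.00247671 0.20162315] 34.3667
```

View pics/v6.png

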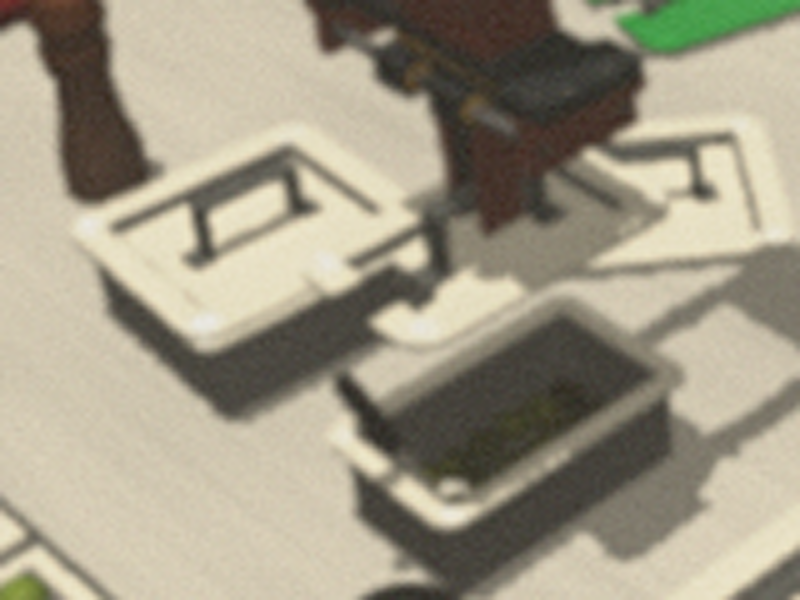

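The large lid sits home. The notched lid is held with its notch facing the spoon's end. Now I check the spoon handle's lateral position from its tip at (184,209) and its crossing at the rim at (192,222).

Run:
```python
from h import *
d=pickle.load(open('pics/scene3.pkl','rb')); a=np.radians(-1.5)
R=np.array([[np.cos(a),-np.sin(a)],[np.sin(a),np.cos(a)]])
for x,z in((98,.149),(70,.065)):
    print('expected px',proj(d,np.c_[(R@[x/1e3,0]+[.6565,.0025])[None],[[z]]]).round(1))
print(onplane(d,[[184,209.2]],.149),onplane(d,[[193.5,223]],.070))
p=[.6565,.0025]
move_l([*p,.15],.1); hold(.2); print(state()['ft_force'],state()['time'])
d=snap('scene','scene4'); s=state()['ee_pos']
overlay(d,170,170,100,75,[(s[0],s[1],s[2]-.018,.174,.106,a,(0,0,255)),(.6565,.0025,.065,.176,.108,a,(0,160,0))],'pics/v7.png')
```

```text
expected px [[183.9 206.4]]
expected px [[196.5 225.4]]
[[0.76059109 0.0081198  0.149     ]] [[ 0.72914775 -0.00761238  0.07      ]]
[-0.02195755  0.113808   -1.67124706] 35.2667
```

View pics/v7.png

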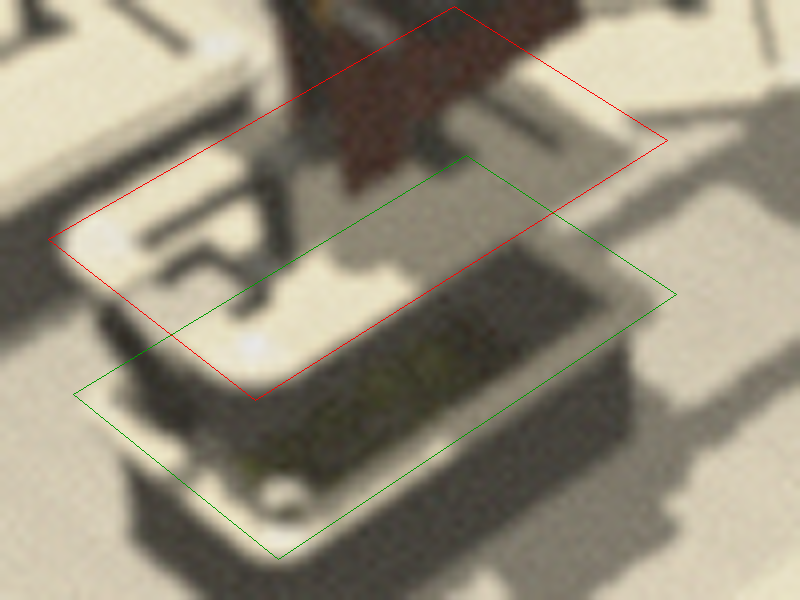

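The lid hangs just above the handle's lean-out, with no contact. My handle readings are too coarse, so I zoom into the earlier unobstructed picture with the expected handle axis and the notch's swept edges drawn.

Run:
```python
from h import *
d=pickle.load(open('pics/scene3.pkl','rb')); a=np.radians(-1.5)
R=np.array([[np.cos(a),-np.sin(a)],[np.sin(a),np.cos(a)]])
def crop(d,x0,y0,w,h,k):
    c=cv2.resize(d['frame'][y0:y0+h,x0:x0+w],None,fx=k,fy=k,interpolation=2)
    for y,col in((0,(0,0,255)),(.0065,(0,200,0)),(-.0065,(0,200,0))):
        px=proj(d,np.array([[*(R@[x,y]+[.6565,.0025]),z] for x,z in((.098,.149),(.0757,.082),(.070,.065))]))
        cv2.polylines(c,[np.int32((px-[x0,y0]+.5)*k)],False,col,1)
    return c
A=crop(d,174,196,36,45,12); 
d4=pickle.load(open('pics/scene4.pkl','rb')); B=crop(d4,170,190,36,45,12)
s=state()['ee_pos']
px=proj(d4,np.array([[*(R@[x,y]+s[:2]),s[2]-.018] for x,y in((.087,.015),(.050,.015),(.050,-.015),(.087,-.015))]))
cv2.polylines(B,[np.int32((px-[170,190]+.5)*12)],False,(255,0,255),1)
cv2.imwrite('pics/v8.png',cv2.resize(np.hstack([A,B]),(800,500)))
```

```text
(no output)
```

View pics/v8.png

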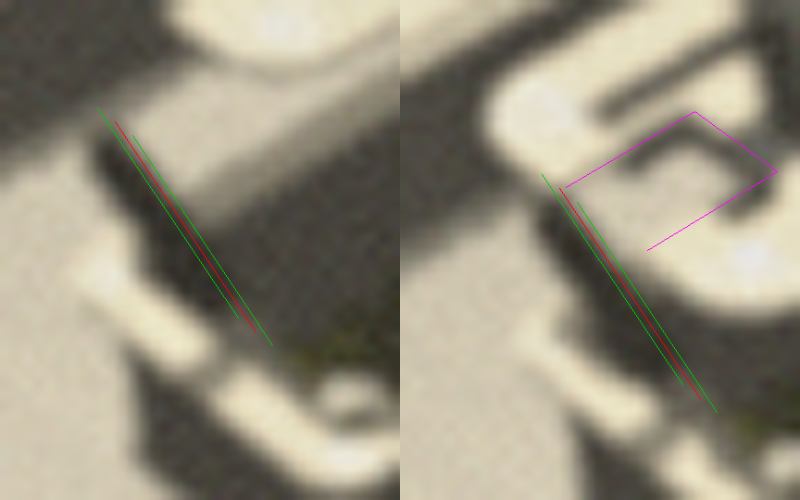

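The handle's axis sits about 2 mm off the expected line in y and a few mm further in +x. It is well inside the 30 mm notch, and the rim gap is at the end's middle. I shift by +1 mm in x and 0.5 mm in y, and lower with force checks.

Run:
```python
from h import *
p=[.6573,.0032]; a=np.radians(-1.5)
f0=state()['ft_force']
for z in(.14,.13,.12,.11,.102):
    move_l([*p,z],.06); f=state()['ft_force']-f0; print(z,f.round(1))
    if np.linalg.norm(f)>4: break
else:
    lower(p,a,z=.102); hold(.2)
d=snap('scene','scene5'); cv2.imwrite('pics/v9.png',cv2.resize(d['frame'][170:260,160:270],None,fx=6,fy=6,interpolation=2))
```

```text
0.14 [ 0.8 -0.7 -0.9]
0.13 [ 1.1 -0.4 -0.7]
0.12 [ 0.9 -0.  -1.5]
0.11 [0.7 0.3 0. ]
0.102 [ 0.5  0.6 -1.1]
z 0.08499999999999998 [0.6574 0.0032 0.0859] f [-1.8  0.5  6.1] t 38.9167
```

View pics/v9.png

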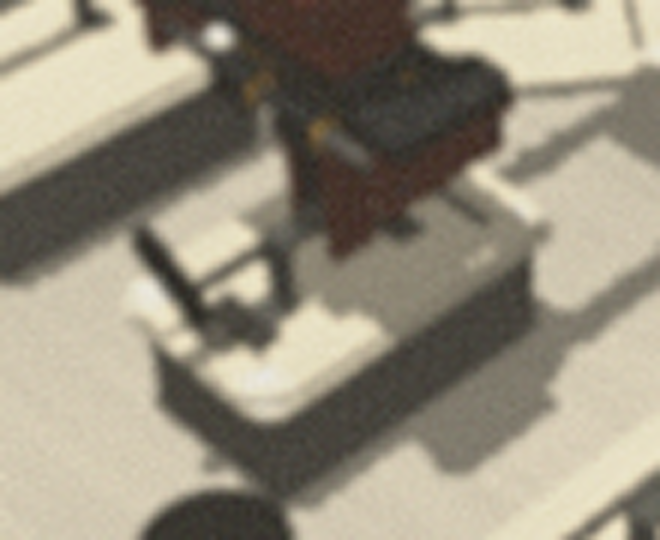

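The lid touched down at the home height with the handle standing in the notch. I release, retreat along the arm, and check with both cameras.

Run:
```python
from h import *
r=np.radians
release([.6573,.0032]); movej([1.176,0.091,1.231,0,1.82,-0.057]); hold(.5)
print(state()['time'])
a,b=snap('top','top9'),snap('scene','scene9')
c0=pickle.load(open('pics/top0.pkl','rb'))
for k in('lid_small','lid_large','lid_notched'): pass
for k in('pan_small','pan_spoon','pan_large'):
    for n,d,i in(('top',a,0),('scene',b,1)):
        for f in(.35,.5): 
            p,s,y=rect(d,T[k][i],40 if i==0 else 45,.068,f=f); print(k,n,f,p.round(4),np.round(s,1),np.degrees(y).round(1))
W=cloud(a)  # lid flange / pan heights from depth
S=cloud(b)
for k,(x,y,yw,hw) in dict(small=(.6646,.2273,-1.65,.053),spoon=(.657,.003,-1.5,.053),large=(.6517,-.2305,-3.7,.08)).items():
    an=r(yw);R=np.array([[np.cos(an),-np.sin(an)],[np.sin(an),np.cos(an)]])
    for nm,C in(('top',W),('scene',S)):
        L=(C[...,:2]-[x,y])@R; m=(abs(L[...,0])<.087)&(abs(L[...,1])<hw)&((abs(L[...,0])>.071)|(abs(L[...,1])>hw-.016))&(C[...,2]>.05)&(C[...,2]<.085)
        A=np.c_[L[m],np.ones(m.sum())]; co=np.linalg.lstsq(A,C[m][:,2],rcond=None)[0]; print(k,nm,'flange z',(co[2]*1e3).round(1),'tilt deg',np.degrees(co[:2]).round(2),m.sum())
B=cv2.resize(b['frame'][120:320,100:340],None,fx=2.5,fy=2.5,interpolation=2); A=cv2.resize(a['frame'][85:285,95:415],None,fx=1.9,fy=1.9,interpolation=2)
cv2.imwrite('pics/v10.png',B); cv2.imwrite('pics/v11.png',A)
```

```text
44.275
pan_small top 0.35 [0.6638 0.2314] [176.5 110. ] -1.6
pan_small top 0.5 [0.6642 0.2306] [173.9 108.8] -1.5
pan_small scene 0.35 [0.6653 0.2243] [176.2 115.8] -3.9
pan_small scene 0.5 [0.6658 0.2264] [174.1 112.8] -3.0
pan_spoon top 0.35 [0.6573 0.006 ] [174.5 113.2] -1.6
pan_spoon top 0.5 [0.6568 0.0058] [172. 111.] -1.6
pan_spoon scene 0.35 [ 0.6558 -0.0023] [176.6 113.4] -3.6
pan_spoon scene 0.5 [ 6.57e-01 -6.00e-04] [173.  107.6] -3.3
pan_large top 0.35 [ 0.6532 -0.2278] [174.9 166.7] -3.7
pan_large top 0.5 [ 0.6496 -0.2274] [122.9 108.4] -4.2
pan_large scene 0.35 [ 0.6541 -0.2309] [178.2 174.1] -2.7
pan_large scene 0.5 [ 0.6558 -0.2307] [175.7 167.6] -4.2
small top flange z 67.0 tilt deg [ 0.06 -0.05] 708
small scene flange z 68.0 tilt deg [-0.23 -0.82] 1054
spoon top flange z 66.7 tilt deg [-0.26  0.19] 695
spoon scene flange z 68.1 tilt deg [-0.09 -0.89] 725
large top flange z 67.0 tilt deg [ 0.12 -0.13] 893
large scene flange z 66.5 tilt deg [ 0.5 -0.5] 645
```

View pics/v10.png

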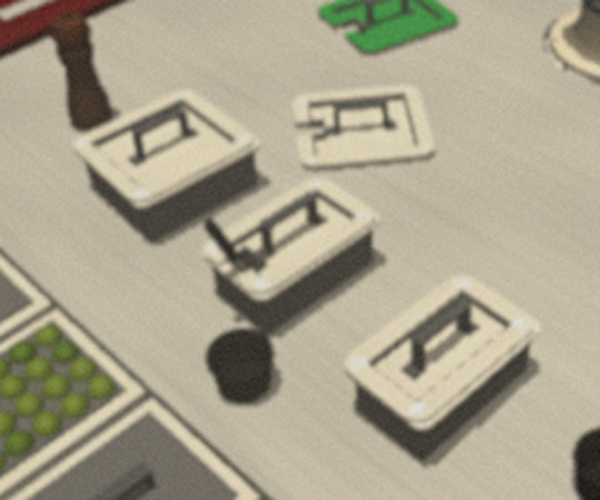

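View pics/v11.png

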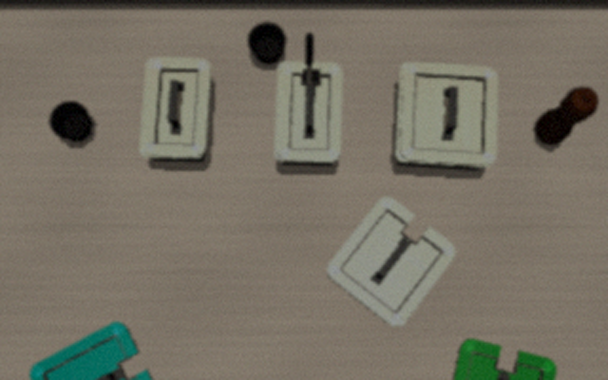

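```bash
python3 -c "
from bench import *
job_done(); print(state()['time'])"
```

```text
the job is handed in; nothing more can be done
the job is handed in; nothing more can be done
```

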